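Fetch the red machine from the steriliser

ROBOT

A 7-joint arm with a two-finger parallel gripper is mounted at the origin on the work surface. World frame = base frame: x ahead of the robot, y to its left, z up, the work surface at z = 0. Lengths are in m, angles in rad, forces in N, time in s.
With the tool pointing down it reaches from about 0.4 to 0.75 m from the base axis. Payload 19.5 kg.
Tool frame: the origin (TCP) lies midway between the tips of the shut fingers; the grasp point (between the pads) lies 19 mm behind it; z points along the fingers, y is the line along which they close (so a half turn about z gives the same grasp; the last joint's range is limited). The gripper opens to 85 mm and grips with 20 to 120 N. Pads are 22 mm wide; open, the fingers measure 114 mm over their backs; the gripper's body (76 mm by 85 mm) begins 54 mm behind the grasp point. The pads swing forward as they close: fully open they stand 13 mm farther back than shut.
Start: joints at [1.265, 0.707, -0.028, 1.485, 0.022, 0.951, -0.075], TCP at [0.15, -0.555, 0.231] pointing down, gripper open.
Joint ranges: [-2.71, 2.71], [-0.32, 2.16], [-1.57, 1.52], [0, 2.45], [-1.46, 4.6], [0, 2.02], [-2.83, 2.83]. Speed limits (rad/s): [1.89, 1.89, 2.57, 2.57, 3.01, 3.01, 3.01].

INTERFACE

Orientations are given as a rotation vector (axis times angle).
In Python, from workcell import ctrl gives the robot as it stands.
- The arm moves only by the shell command python3 -m handwheel 'ROWS' [FORCE]. ROWS is JSON, a list of rows, each a list of 7 numbers: the finger opening in m, from 0 to 0.0854, then the shift along the tool's x, y, z in m, then the turn, a rotation vector about the tool's x, y, z in degrees. A call has 1 to 12 rows; each row is the pose to reach, as a shift and turn from the pose commanded when the call began, along the tool's axes at that moment; what a row does not reach only later rows make up. A row lasts 1/12 s, in which the tool goes at most 41.7 mm and 7.16 degrees, less where a joint would pass 70% of its speed; a pose out of reach is approached as far as the arm can. A call with a gripper value outside its range is refused whole. The fingers move at their own pace and stop on an object; FORCE is the grip in N (left out, the last holds). Time passes only in rows, so rows that repeat a pose let the fingers close. It gives the time, the measured TCP pose, the force, the opening and the grip force at its end, in the units of the state.
- ctrl.observe(): the state, without advancing time (a new reading comes with each control period).
- ctrl.get_image(name): name is "scene" or "side" or "wrist"; returns the picture (480x640x3 uint8, blue, green, red); there is no depth.
- ctrl.calibration(name): a dict with "fx", "fy", "cx", "cy" (pixels), "R" (3x3) and "t" (3): a world point X has camera coordinates R X + t. Camera axes: x right, y down, z forward; pixel columns grow to the right and rows downward; lengths in m; the calibration is good to about 2 mm. A picture is of the moment at which its call begins: read the wrist's pose just before it. calibration takes no time and is no camera call; for the wrist camera it gives the pose at the moment of the call.
- ctrl.finish_job(): hands the job in; it is judged then, once.
The state is a dict: "t": time; "joint_positions": joint angles; "joint_vel": joint speeds; "joint_torque": joint torques, N m; "tool_pos": TCP position; "tool_rot": TCP orientation; "force": force on the tool from outside, world axes, zero at the start; "moment": the same for the moment, N m; "width": finger opening in m; "finger_force": force on a finger pad.
Only numpy, scipy, OpenCV 4.12 (cv2) and the standard library are available. Lean on these libraries where they do the work, as an engineer would, in place of code of your own. Each camera call takes 0.05 s, during which the arm holds its last target. There are 200 camera calls.

TASK

The red tattoo machine is wanted for the next client, out of the locked steriliser drawer. Nudge the orange-tipped wobble stick on top of the steriliser sideways just until it trips and the lock window beside it snaps from red to green, then press the handle-less drawer front in so that it springs out, draw the drawer right open, and lay the red machine flat in the clear near part of the black tray, set down rather than dropped. Leave the drawer open, do not bend the stick far past its trip point, and leave the other machines in the drawer and everything else on the tray and bench where they are.

Things in the scene. Friction and masses are not known exactly. Their poses are not given: they have to be found in the camera images.
- wand_tip (a point): centre of the orange ball (26 mm across) on the wobble stick, an upright 7 mm steel rod on top of the steriliser's left front corner: ball 269 mm above the bench, 130 mm above its pivot; local z along the stick. It tilts any way, springs upright again, trips at about 0.37 rad (ball 47 mm aside, 3 N) and must not be bent beyond 0.65 rad (ball 79 mm aside)
- lock (a joint): the steriliser's drawer lock, in m: about 0 locked (lock window red); when the wobble stick trips it snaps to 0.018 (window green) and stays there. While locked, the drawer front cannot be pressed in
- lock_window (a point): the 32 x 17 mm lock window in a black bezel on top of the steriliser, showing a red or a green plate
- steriliser: white fixed cabinet, 240 deep (x), 320 wide (y), 115 mm high, one drawer with a black handle-less front towards the robot (-x); origin on the bench under its centre, cabinet face at x = -120 mm, drawer front 14 mm thick before it
- drawer (a joint): the drawer, in m, growing as it slides out along the steriliser's -x: 0 shut, latched. Unlocked and pressed in 5 to 8 mm (about 11 N; stop at -0.008) its latch lets go, and as the push is withdrawn it springs out within 1 s to about 0.062 and stays; from there it slides freely (2 to 5 N) to its stop at 0.175
- drawer_front (a point): middle of the top edge of the drawer's black front panel, moving with the drawer, 115 mm above the bench: the panel is 14 mm thick along x (point at mid-thickness), 320 mm wide along y, 103 mm high. Shut, its back lies on the cabinet face. Local x points into the steriliser, away from the robot
- drawer_floor (a point): centre of the drawer's inner floor, moving with the drawer, 32 mm above the bench, 94.5 mm behind drawer_front: 175 mm long (x), 285 mm wide (y) inside, side and rear walls 33 mm high. The three machines lie side by side along x, about 80 mm apart, in any order
- red_machine_center (a point): the wanted red-bodied cordless tattoo machine, 116 mm long plus a 5 mm nozzle at its +x end, 190 g: a 34 mm square body block (46 mm long, its middle 5 mm to +x of the point), round black battery end (31 mm across) and round dark grip (29 mm). The point is its centre, 17 mm above what it lies on; local x along its length
- blue_machine_center (a point): blue-bodied one of the same shape and size, to be left lying in the drawer (it may ride and slide with the drawer); the point is its centre
- silver_machine_center (a point): silver-bodied one of the same shape and size, to be left lying in the drawer likewise; the point is its centre
- tray_clear (a point): centre of the clear near part of the black tray, on its floor 4 mm above the bench. The tray is 300 mm long (x), 200 mm wide (y), rim 16 mm high; its centre lies 40 mm along local x from here. Clear: 105 mm to -x (rim), 115 mm to +x (razor), 95 mm either side in y
- cap_strip: steel strip with six ink caps (28 x 160 mm, 22 mm high) lying across the far end of the tray; origin under its centre
- razor: white razor, 14 x 114 mm, 9 mm high, lying across the tray beside the cap strip; origin under its middle
- ink_green: loose green ink bottle, 38 mm across, 105 mm high; origin under its centre
- ink_purple: loose purple ink bottle, 38 mm across, 105 mm high; origin under its centre
- wash_bottle: loose black bottle with a white cap, 64 mm across, 160 mm high; origin under its centre
- tumbler: loose glass tumbler, 72 mm across, 90 mm high; origin under its centre

How it is judged:
By the outcome, as a careful person would: the job done as asked, in the order asked, and still so for the second after the job is handed in, with the robot touching nothing.
It also fails if it takes over 72 s, if anything falls off the work surface, if the arm or the gripper's body presses on something with over 40 N, if the wrist force passes 120 N, or if a joint passes its speed limit or range.

## Working session

There is one attempt and no reset: what is moved stays moved. The work goes in short steps, Python scripts to look and compute and a shell command to move; the robot and the scene stay as the last step left them, time stands still between calls to the robot, and variables do not carry over. Pictures are saved under pics/ and viewed, at most 10 in all, crops included, and the job is handed in when it is done.

```bash
mkdir -p pics; ls
python3 - <<'E'
from workcell import ctrl
import cv2,numpy as np
s=ctrl.observe();print(s['t'],s['tool_pos'],s['tool_rot'],s['force'])
for n in ['scene','side']:
    cv2.imwrite(f'pics/{n}0.png',ctrl.get_image(n))
    c=ctrl.calibration(n);print(n,c['fx'],c['cx'],c['cy'],np.round(c['R'],3).tolist(),np.round(c['t'],3))
E
```

```text
pics
0.0 [ 0.14984547 -0.55485351  0.23082988] [-3.11323207e+00 -4.12928449e-01  2.63930681e-04] [-0.18996002 -0.23287905 -0.39528563]
scene 458.83002528203554 323.08541645348913 234.19610130177395 [[0.845, 0.534, -0.016], [0.401, -0.654, -0.641], [-0.352, 0.535, -0.768]] [-0.488 -0.105  1.539]
side 466.01040799466506 317.7556572642823 242.03771248743175 [[-0.998, -0.056, 0.008], [-0.044, 0.682, -0.73], [0.036, -0.729, -0.684]] [0.607 0.154 1.308]
```

View pics/scene0.png

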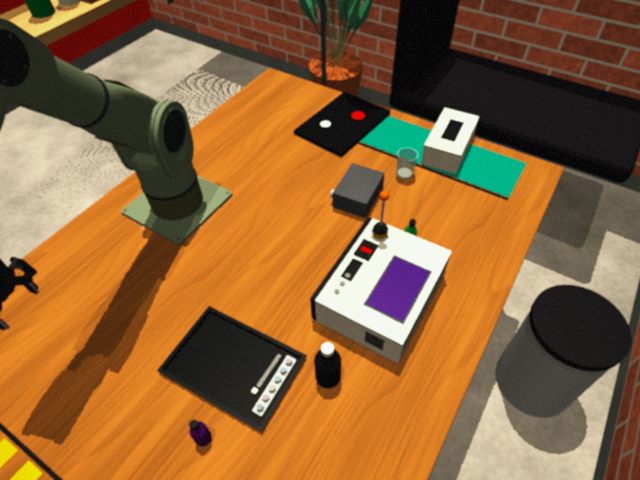

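View pics/side0.png

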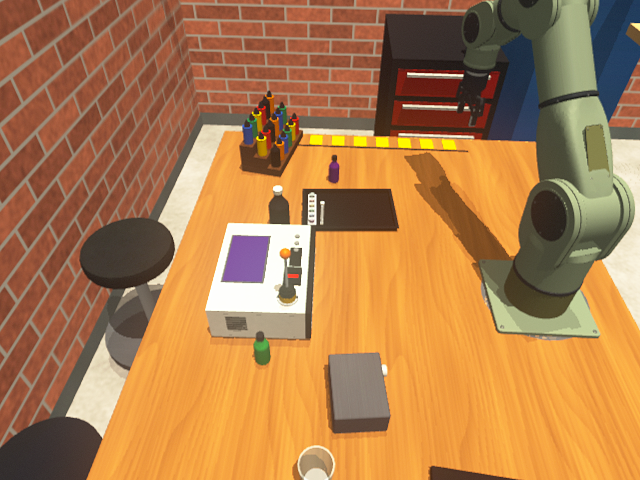

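The scene view shows the ball at about (384,196), the red window at (367,250) and the tray at about (235,365). In the side view the ball is at (285,253), the window at (293,276), the cabinet top spans (210–313, 225–310) and the tray is at (350,210). I'll take a closer crop for the corners.

```bash
cat > h.py <<'E'
import numpy as np,cv2
from workcell import ctrl
def ray(n,u,v,c=None):
    c=c or ctrl.calibration(n);R=np.array(c['R']);o=-R.T@np.array(c['t'])
    d=R.T@np.array([(u-c['cx'])/c['fx'],(v-c['cy'])/c['fy'],1]);return o,d/np.linalg.norm(d)
def onz(n,u,v,z,c=None):
    o,d=ray(n,u,v,c);return o+d*(z-o[2])/d[2]
def tri(a,b):
    (o,d),(p,e)=a,b
    s=np.linalg.lstsq(np.c_[d,-e],p-o,rcond=None)[0]
    x,y=o+s[0]*d,p+s[1]*e;return (x+y)/2,np.linalg.norm(x-y)
def mask(im,lo,hi,box):
    m=cv2.inRange(cv2.cvtColor(im,cv2.COLOR_BGR2HSV),lo,hi);k=np.zeros_like(m);x0,y0,x1,y1=box;k[y0:y1,x0:x1]=m[y0:y1,x0:x1]
    ys,xs=np.nonzero(k);return xs.mean(),ys.mean(),len(xs)
E
python3 - <<'E'
from h import *
a=cv2.imread('pics/scene0.png');b=cv2.imread('pics/side0.png')
print(a[196,384],b[253,285])
A=mask(a,(5,200,200),(14,255,255),(376,188,392,203));B=mask(b,(5,200,200),(14,255,255),(278,245,293,261));print(A,B)
print(tri(ray('scene',*A[:2]),ray('side',*B[:2])))
W=mask(b,(0,180,120),(6,255,255),(286,268,302,284));print('win',W,onz('side',*W[:2],.115))
cv2.imwrite('pics/crop.png',cv2.resize(b[175:350,190:423],(800,600),interpolation=cv2.INTER_CUBIC))
E
```

```text
[  0  89 229] [ 51 176 255]
(np.float64(386.031746031746), np.float64(193.74603174603175), 63) (np.float64(284.7), np.float64(253.6), 10)
(array([0.67744897, 0.1472566 , 0.27234878]), np.float64(0.0034459773659779856))
win (np.float64(292.75), np.float64(275.45), 40) [0.67003649 0.06670301 0.115     ]
```

View pics/crop.png

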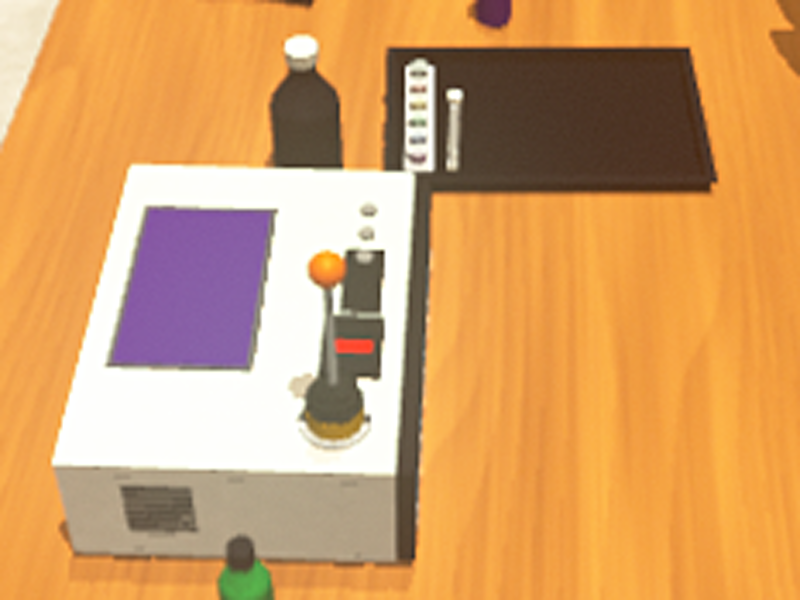

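The crop shows the cabinet-top corners at (130,165), (415,172), (398,473) and (54,466), and the tray rim corners at (387,48), (688,48) and (715,182). The ball is at (326,268).

Run:
```python
from h import *
f=lambda x,y,z:onz('side',190+x/3.433,175+y/3.4286,z)
P=np.array([f(x,y,.115) for x,y in [(130,165),(415,172),(398,473),(54,466)]]);print(P.round(3));
print('center',P.mean(0).round(3),[np.linalg.norm(P[i]-P[i-1]).round(3) for i in range(4)])
print('yaw',np.degrees([np.arctan2(*(P[0]-P[1])[1::-1]),np.arctan2(*(P[3]-P[2])[1::-1]),np.arctan2(*(P[2]-P[1])[1::-1])-np.pi/2]).round(1))
T=np.array([f(x,y,.016) for x,y in [(387,48),(688,48),(715,182)]]);print(T.round(3),'tray c',((T[0]+T[2])/2).round(3),np.linalg.norm(T[0]-T[1]),np.linalg.norm(T[2]-T[1]))
print('ball',f(326,268,.269),'base',f(333,410,.139))
A=(386.0,193.7) 
print('ball scene',onz('scene',384,196,.269),onz('scene',386,194.5,.269))
```

```text
[[ 0.878 -0.127  0.115]
 [ 0.636 -0.134  0.115]
 [ 0.627  0.186  0.115]
 [ 0.867  0.195  0.115]]
center [0.752 0.03  0.115] [np.float64(0.322), np.float64(0.241), np.float64(0.32), np.float64(0.241)]
yaw [1.6 2.1 1.7]
[[ 0.686 -0.439  0.016]
 [ 0.377 -0.459  0.016]
 [ 0.364 -0.251  0.016]] tray c [ 0.525 -0.345  0.016] 0.3094374544987863 0.20850561377704604
ball [0.67589918 0.1418021  0.269     ] base [0.67512194 0.15221822 0.139     ]
ball scene [0.67720211 0.14075768 0.269     ] [0.67907625 0.14818647 0.269     ]
```

Heights, sizes and yaw (steriliser about 1.8°, centre (0.752,0.030); tray centre (0.525,-0.345)) all fit the given dimensions. I'll move towards the stick now, closing the fingers and aligning the tool.

```bash
python3 -m handwheel '[[0,0.035,-0.025,-0.04,0,0,6],[0,0.07,-0.05,-0.06,0,0,13.3],[0,0.1,-0.075,-0.08,0,0,13.3],[0,0.13,-0.1,-0.1,0,0,13.3],[0,0.16,-0.12,-0.11,0,0,13.3],[0,0.19,-0.14,-0.11,0,0,13.3],[0,0.22,-0.16,-0.11,0,0,13.3],[0,0.25,-0.18,-0.11,0,0,13.3],[0,0.28,-0.2,-0.11,0,0,13.3],[0,0.31,-0.22,-0.11,0,0,13.3],[0,0.347,-0.248,-0.11,0,0,13.3],[0,0.347,-0.248,-0.11,0,0,13.3]]' 40
```

```text
t: 1.1
tool_pos: [0.4239, -0.2193, 0.3409]
tool_rot: [-3.138, -0.062, -0.001]
force: [1.0, 1.7, 1.4]
width: -0.0001
finger_force: 0.0
```

```bash
python3 -m handwheel '[[0,0.027,-0.03,0,0,0,0],[0,0.054,-0.06,0,0,0,0],[0,0.081,-0.09,0,0,0,0],[0,0.108,-0.12,0,0,0,0],[0,0.135,-0.15,0,0,0,0],[0,0.162,-0.18,0,0,0,0],[0,0.189,-0.21,0,0,0,0],[0,0.216,-0.24,0,0,0,0],[0,0.243,-0.27,0,0,0,0],[0,0.265,-0.294,0,0,0,0],[0,0.265,-0.294,0.03,0,0,0],[0,0.265,-0.294,0.06,0,0,0]]' && python3 -m handwheel '[[0,0,0,0.02,0,0,0],[0,0,0,0.02,0,0,0]]'
python3 - <<'E'
from h import *
im=ctrl.get_image('side');cv2.imwrite('pics/s1.png',cv2.resize(im[150:380,180:487],(800,600)))
E
```

```text
t: 2.1
tool_pos: [0.6777, 0.079, 0.2808]
tool_rot: [-3.14, -0.053, -0.006]
force: [-0.2, -1.1, -2.1]
width: -0.0001
finger_force: 0.0
t: 2.27
tool_pos: [0.6744, 0.077, 0.257]
tool_rot: [3.14, 0.05, -0.01]
force: [-1.0, 0.4, -1.1]
width: 0.0002
finger_force: 0.0
```

View pics/s1.png

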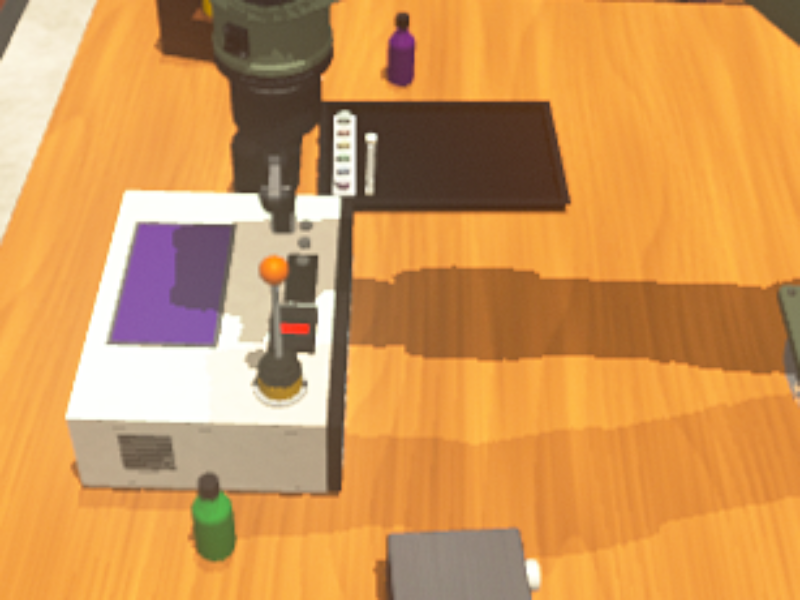

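The finger stands at crop (283,215), about 6 mm nearer the robot than the ball at (273,268), and the window is red. I'll correct x, lower a little and push in steps.

```bash
cat > w.py <<'E'
from h import *
im=ctrl.get_image('side');c=cv2.cvtColor(im[265:290,280:308],cv2.COLOR_BGR2HSV)
r=cv2.inRange(c,(0,150,80),(7,255,255)).sum()//255;g=cv2.inRange(c,(40,100,60),(85,255,255)).sum()//255
o=cv2.inRange(cv2.cvtColor(im,cv2.COLOR_BGR2HSV),(7,200,220),(16,255,255))[225:300,270:300];ys,xs=np.nonzero(o)
s=ctrl.observe();print('red',r,'green',g,'orange',xs.mean()+270 if len(xs) else None,ys.mean()+225 if len(xs) else None,len(xs),s['tool_pos'].round(4),s['force'].round(1))
E
python3 -m handwheel '[[0,0.006,0,0.012,0,0,0],[0,0.006,-0.02,0.012,0,0,0],[0,0.006,-0.035,0.012,0,0,0],[0,0.006,-0.045,0.012,0,0,0],[0,0.006,-0.055,0.012,0,0,0],[0,0.006,-0.06,0.012,0,0,0],[0,0.006,-0.06,0.012,0,0,0]]' ; python3 w.py
```

```text
t: 2.9
tool_pos: [0.6799, 0.1384, 0.2497]
tool_rot: [-3.141, -0.052, -0.001]
force: [0.3, -1.7, 1.7]
width: -0.0001
finger_force: 0.5
red 45 green 0 orange 286.6 260.56666666666666 30 [0.68   0.1373 0.2496] [-0.2 -0.7  1.1]
```

```bash
python3 -m handwheel '[[0,0,-0.008,0,0,0,0],[0,0,-0.016,0,0,0,0],[0,0,-0.02,0,0,0,0],[0,0,-0.02,0,0,0,0]]' ; python3 w.py; python3 -m handwheel '[[0,0,-0.004,0,0,0,0],[0,0,-0.004,0,0,0,0],[0,0,-0.004,0,0,0,0]]' ; python3 w.py
```

```text
t: 3.28
tool_pos: [0.6791, 0.1583, 0.249]
tool_rot: [-3.141, -0.051, 0.001]
force: [-0.2, -1.9, -0.4]
width: -0.0003
finger_force: 1.2
red 48 green 0 orange 285.7878787878788 268.6060606060606 33 [0.6792 0.1576 0.2492] [-0.  -2.4  0.2]
t: 3.58
tool_pos: [0.6792, 0.1611, 0.2493]
tool_rot: [3.141, 0.05, -0.0]
force: [0.1, -2.0, -1.9]
width: -0.0001
finger_force: 1.3
red 0 green 50 orange 285.57575757575756 269.9090909090909 33 [0.6792 0.161  0.2493] [ 0.2 -2.4 -2.4]
```

The window is green with the ball about 45 mm aside. I'll ease off and go in front of the drawer.

```bash
python3 -m handwheel '[[0,0,0.012,0,0,0,0],[0,0,0.03,0,0,0,0],[0,0,0.06,0,0,0,0],[0,0,0.09,0,0,0,0],[0,-0.03,0.11,0,0,0,0],[0,-0.065,0.128,0,0,0,0],[0,-0.1,0.128,0,0,0,0],[0,-0.125,0.128,0.02,0,0,0],[0,-0.125,0.128,0.055,0,0,0],[0,-0.125,0.128,0.09,0,0,0],[0,-0.125,0.128,0.125,0,0,0],[0,-0.125,0.128,0.16,0,0,0]]' ; python3 -m handwheel '[[0,0,0,0.014,0,0,0],[0,0,0,0.014,0,0,0]]'; python3 w.py
```

```text
t: 4.63
tool_pos: [0.5583, 0.0287, 0.0884]
tool_rot: [-3.141, -0.049, -0.002]
force: [0.7, -0.3, 0.6]
width: -0.0001
finger_force: 0.0
t: 4.8
tool_pos: [0.5569, 0.0287, 0.0727]
tool_rot: [-3.141, -0.049, 0.006]
force: [-0.3, -0.2, -0.4]
width: 0.0002
finger_force: 0.0
red 0 green 47 orange 284.82608695652175 253.26086956521738 23 [0.5578 0.0288 0.0748] [-0.2 -0.5  0.7]
```

```bash
python3 -m handwheel '[[0,0.02,0,0,0,0,0],[0,0.035,0,0,0,0,0],[0,0.045,0,0,0,0,0],[0,0.045,0,0,0,0,0]]'; python3 -m handwheel '[[0,0.004,0,0,0,0,0],[0,0.006,0,0,0,0,0],[0,0.006,0,0,0,0,0]]'; python3 -m handwheel '[[0,0.003,0,0,0,0,0],[0,0.003,0,0,0,0,0]]'
```

```text
t: 5.18
tool_pos: [0.6054, 0.0305, 0.0772]
tool_rot: [-3.141, -0.049, -0.006]
force: [-1.4, 0.0, 0.2]
width: -0.0001
finger_force: 0.0
t: 5.43
tool_pos: [0.609, 0.0307, 0.0761]
tool_rot: [3.141, 0.049, -0.001]
force: [-4.5, -0.7, 7.1]
width: -0.0006
finger_force: 2.5
t: 5.6
tool_pos: [0.6118, 0.0308, 0.0761]
tool_rot: [3.141, 0.049, -0.001]
force: [-5.9, -1.7, 6.5]
width: 0.0001
finger_force: 3.2
```

```bash
python3 -m handwheel '[[0,0.003,0,0,0,0,0],[0,0.003,0,0,0,0,0]]'; python3 -m handwheel '[[0,0.003,0,0,0,0,0],[0,0.003,0,0,0,0,0]]'
```

```text
t: 5.77
tool_pos: [0.6147, 0.0309, 0.0761]
tool_rot: [3.141, 0.049, -0.001]
force: [-6.0, -0.2, 8.1]
width: 0.0003
finger_force: 3.4
t: 5.93
tool_pos: [0.6166, 0.0309, 0.0761]
tool_rot: [3.141, 0.049, -0.006]
force: [-14.7, -1.5, 14.0]
width: -0.0001
finger_force: 7.3
```

```bash
python3 -m handwheel '[[0,-0.01,0,0,0,0,0],[0,-0.03,0,0,0,0,0],[0,-0.055,0,0,0,0,0],[0,-0.085,0,0,0,0,0],[0,-0.11,0,0,0,0,0],[0,-0.12,0,-0.02,0,0,0],[0,-0.12,0,-0.05,0,0,0],[0,-0.12,0,-0.085,0,0,0],[0,-0.12,0,-0.085,0,0,0]]'
python3 - <<'E'
from h import *
im=ctrl.get_image('side');cv2.imwrite('pics/s2.png',cv2.resize(im[150:380,180:487],(800,600)))
E
```

```text
t: 6.68
tool_pos: [0.4998, 0.0274, 0.1658]
tool_rot: [-3.14, -0.049, -0.011]
force: [0.6, 0.2, 0.6]
width: 0.0001
finger_force: 0.0
```

View pics/s2.png

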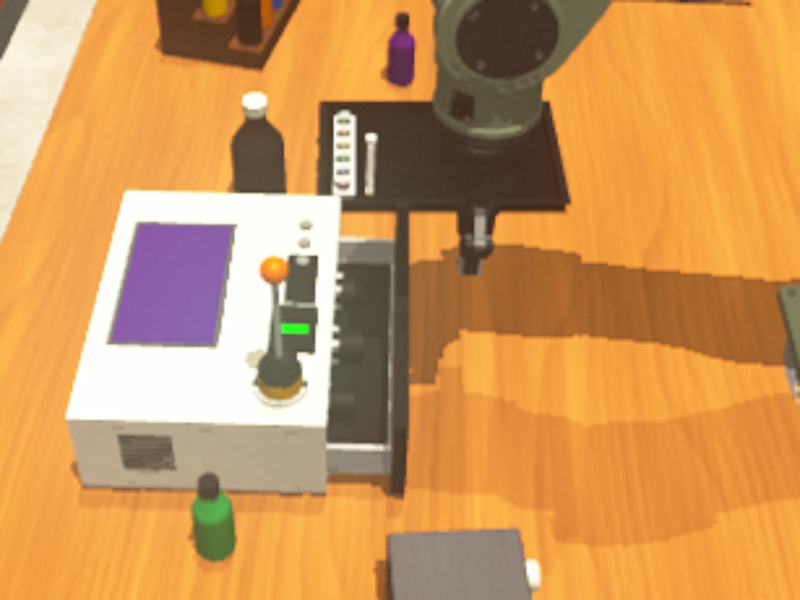

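The drawer has sprung out about 62 mm and the window is green. I'll hook behind the front panel and draw it open.

```bash
python3 -m handwheel '[[0,0.035,0,0,0,0,0],[0,0.07,0,0,0,0,0],[0,0.098,0,0,0,0,0],[0,0.098,0,0,0,0,0],[0,0.098,0,0.03,0,0,0],[0,0.098,0,0.06,0,0,0],[0,0.098,0,0.078,0,0,0],[0,0.098,0,0.078,0,0,0]]';python3 -m handwheel '[[0,-0.015,0,0,0,0,0],[0,-0.03,0,0,0,0,0],[0,-0.045,0,0,0,0,0],[0,-0.06,0,0,0,0,0],[0,-0.075,0,0,0,0,0],[0,-0.09,0,0,0,0,0],[0,-0.105,0,0,0,0,0],[0,-0.115,0,0,0,0,0],[0,-0.12,0,0,0,0,0],[0,-0.12,0,0,0,0,0]]'
```

```text
t: 7.4
tool_pos: [0.5941, 0.0304, 0.0788]
tool_rot: [3.141, 0.05, -0.009]
force: [-0.5, -0.4, -0.5]
width: -0.0002
finger_force: 0.0
t: 8.23
tool_pos: [0.476, 0.0267, 0.0832]
tool_rot: [-3.141, -0.05, -0.001]
force: [-0.7, -0.5, -0.1]
width: 0.0003
finger_force: 0.0
```

```bash
python3 -m handwheel '[[0,-0.004,0,0,0,0,0],[0,-0.007,0,0,0,0,0],[0,-0.007,0,0,0,0,0]]';python3 -m handwheel '[[0,-0.003,0,0,0,0,0],[0,-0.005,0,0,0,0,0],[0,-0.005,0,0,0,0,0]]'
```

```text
t: 8.48
tool_pos: [0.4696, 0.0265, 0.0825]
tool_rot: [-3.141, -0.05, -0.002]
force: [3.2, 0.7, 1.4]
width: -0.0005
finger_force: 1.6
t: 8.73
tool_pos: [0.4697, 0.0265, 0.0828]
tool_rot: [-3.14, -0.049, -0.018]
force: [31.5, -1.1, -16.1]
width: 0.0001
finger_force: 15.5
```

It's at the stop. I'll back off, lift above the drawer, open the fingers, and look.

```bash
python3 -m handwheel '[[0,0.008,0,0,0,0,0],[0,0.025,0,0,0,0,0],[0,0.025,0,-0.03,0,0,0],[0.06,0.03,0,-0.065,0,0,0],[0.06,0.05,0,-0.1,0,0,0],[0.06,0.07,0,-0.135,0,0,0],[0.06,0.08,0,-0.17,0,0,0],[0.06,0.08,0,-0.2,0,0,0],[0.06,0.08,0,-0.2,0,0,0],[0.06,0.08,0,-0.2,0,0,0]]'
python3 - <<'E'
from h import *
import json
c=ctrl.calibration('wrist');im=ctrl.get_image('wrist');cv2.imwrite('pics/w3.png',im)
json.dump({k:np.array(v).tolist() for k,v in c.items()},open('w3.json','w'))
print(ctrl.observe()['tool_pos'])
E
```

```text
t: 9.57
tool_pos: [0.5444, 0.0288, 0.2832]
tool_rot: [-3.141, -0.05, -0.002]
force: [-0.9, 0.7, -0.8]
width: 0.0599
finger_force: 0.0
[0.54395939 0.0288305  0.28208093]
```

View pics/w3.png

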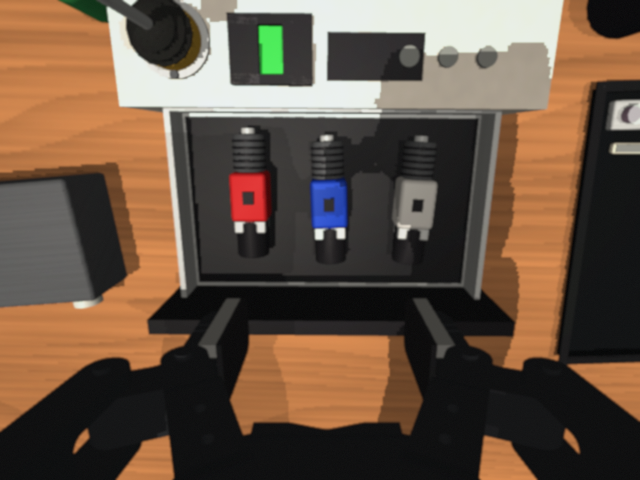

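The wrist view shows the drawer fully open with red on the left (body at (249,197)), blue in the middle and silver on the right. All lie along x.

Run:
```python
from h import *
import json
c=json.load(open('w3.json'));im=cv2.imread('pics/w3.png')
h=cv2.cvtColor(im,cv2.COLOR_BGR2HSV);m=cv2.inRange(h,(0,150,80),(8,255,255))|cv2.inRange(h,(172,150,80),(180,255,255))
k=max(cv2.findContours(m,cv2.RETR_EXTERNAL,cv2.CHAIN_APPROX_NONE)[0],key=cv2.contourArea)
P=np.array([onz('',*p[0].astype(float),.066,c)[:2] for p in k],np.float32)
r=cv2.minAreaRect(P);print('body top',r)
print('nozzle',onz('',248,129,.049,c),'tail',onz('',254,250,.06,c))
print('floor corners',[onz('',*p,.065,c).round(3) for p in [(187,113),(497,110),(480,297),(181,290)]])
R=cv2.Rodrigues(ctrl.observe()['tool_rot'])[0];g=np.array([*r[0],.032])-ctrl.observe()['tool_pos'];print('tool shift',R.T@g)
```

```text
body top ((0.5565420389175415, 0.10157941281795502), (0.045270368456840515, 0.034290850162506104), 1.8186324834823608)
nozzle [0.6167452  0.10366364 0.049     ] tail [0.50395592 0.0981882  0.06      ]
floor corners [array([0.628, 0.154, 0.065]), array([ 0.639, -0.117,  0.065]), array([ 0.464, -0.126,  0.065]), array([0.462, 0.17 , 0.065])]
tool shift [ 0.01505405 -0.07230199  0.25007398]
```

```bash
python3 -m handwheel '[[0.06,0.008,-0.036,0,0,0,0],[0.06,0.015,-0.072,0,0,0,0],[0.06,0.015,-0.072,0.035,0,0,0],[0.06,0.015,-0.072,0.07,0,0,0],[0.06,0.015,-0.072,0.105,0,0,0],[0.06,0.015,-0.072,0.14,0,0,0],[0.06,0.015,-0.072,0.17,0,0,0],[0.06,0.015,-0.072,0.195,0,0,0],[0.06,0.015,-0.072,0.21,0,0,0],[0.06,0.015,-0.072,0.21,0,0,0]]'; python3 -m handwheel '[[0.06,0,0,0.015,0,0,0],[0.06,0,0,0.03,0,0,0],[0.06,0,0,0.039,0,0,0],[0.06,0,0,0.039,0,0,0]]'
```

```text
t: 10.45
tool_pos: [0.5547, 0.1009, 0.0685]
tool_rot: [3.14, 0.05, -0.01]
force: [-0.6, -0.1, -0.5]
width: 0.06
finger_force: 0.0
t: 10.78
tool_pos: [0.5562, 0.1011, 0.0322]
tool_rot: [3.141, 0.05, -0.004]
force: [-0.7, -0.2, -0.3]
width: 0.0603
finger_force: 0.0
```

```bash
python3 -m handwheel '[[0.05,0,0,0,0,0,0],[0.04,0,0,0,0,0,0],[0.02,0,0,0,0,0,0],[0.02,0,0,0,0,0,0],[0.02,0,0,0,0,0,0]]' 35; python3 -m handwheel '[[0.02,0,0,-0.01,0,0,0],[0.02,0,0,-0.025,0,0,0],[0.02,0,0,-0.05,0,0,0],[0.02,0,0,-0.08,0,0,0],[0.02,0,0,-0.115,0,0,0],[0.02,0,0,-0.15,0,0,0],[0.02,0,0,-0.16,0,0,0]]'
```

```text
t: 11.2
tool_pos: [0.5574, 0.1014, 0.0343]
tool_rot: [-3.141, -0.05, -0.002]
force: [-0.1, 0.2, 7.7]
width: 0.0336
finger_force: 35.1
t: 11.78
tool_pos: [0.5581, 0.1014, 0.1991]
tool_rot: [-3.14, -0.049, -0.009]
force: [1.1, -0.1, -1.7]
width: 0.0337
finger_force: 35.8
```

Gripped (33.6 mm, 35 N) and lifted. I'll carry it to the tray.

```bash
python3 -m handwheel '[[0.02,-0.004,0.015,0,0,0,0],[0.02,-0.01,0.05,0,0,0,0],[0.02,-0.018,0.088,0,0,0,0],[0.02,-0.026,0.127,0,0,0,0],[0.02,-0.034,0.166,0,0,0,0],[0.02,-0.042,0.205,0,0,0,0],[0.02,-0.05,0.244,0,0,0,0],[0.02,-0.058,0.283,0,0,0,0],[0.02,-0.066,0.322,0,0,0,0],[0.02,-0.074,0.361,0,0,0,0],[0.02,-0.08,0.4,0,0,0,0],[0.02,-0.082,0.43,0,0,0,0]]'; python3 -m handwheel '[[0.02,0,0.012,0,0,0,0],[0.02,0,0.017,0,0,0,0],[0.02,0,0.017,0,0,0,0]]'
python3 - <<'E'
from h import *
im=ctrl.get_image('side');cv2.imwrite('pics/s4.png',cv2.resize(im[150:380,180:487],(800,600)))
E
```

```text
t: 12.78
tool_pos: [0.4868, -0.3346, 0.1944]
tool_rot: [3.14, 0.046, -0.001]
force: [-0.2, -0.5, -2.1]
width: 0.0339
finger_force: 35.7
t: 13.03
tool_pos: [0.4888, -0.3486, 0.1937]
tool_rot: [3.141, 0.048, -0.0]
force: [0.6, 1.0, -2.2]
width: 0.0333
finger_force: 35.8
```

View pics/s4.png

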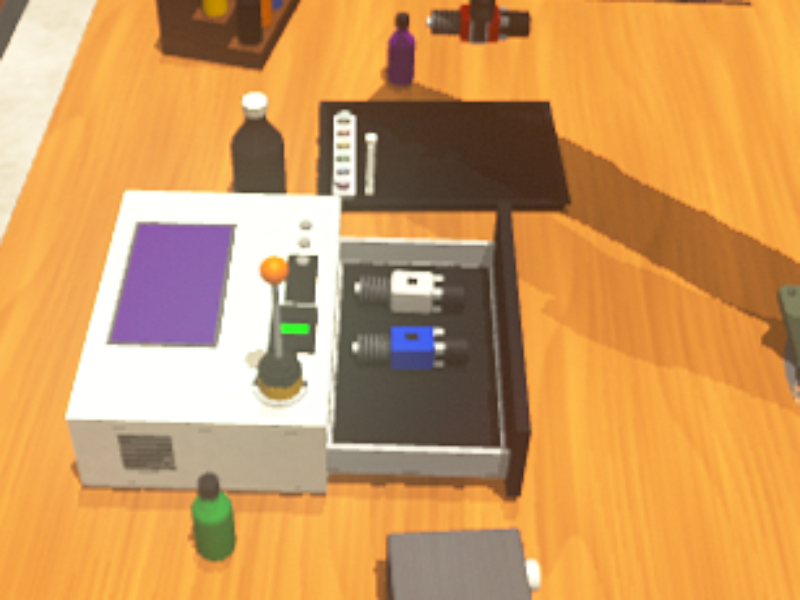

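The machine is held level, the drawer is open, and blue and silver are undisturbed. I'll lower it.

```bash
python3 -m handwheel '[[0.02,0,0,0.03,0,0,0],[0.02,0,0,0.065,0,0,0],[0.02,0,0,0.1,0,0,0],[0.02,0,0,0.13,0,0,0],[0.02,0,0,0.155,0,0,0],[0.02,0,0,0.17,0,0,0],[0.02,0,0,0.17,0,0,0]]'; python3 -m handwheel '[[0.02,0,0,0.004,0,0,0],[0.02,0,0,0.008,0,0,0],[0.02,0,0,0.012,0,0,0],[0.02,0,0,0.013,0,0,0],[0.02,0,0,0.013,0,0,0]]'; python3 -m handwheel '[[0.02,0,0,0.002,0,0,0],[0.02,0,0,0.002,0,0,0]]'
```

```text
t: 13.67
tool_pos: [0.4886, -0.3456, 0.0209]
tool_rot: [-3.138, -0.053, 0.005]
force: [0.5, 0.9, -2.7]
width: 0.0336
finger_force: 35.6
t: 14.08
tool_pos: [0.4893, -0.348, 0.0105]
tool_rot: [3.141, 0.05, 0.0]
force: [-0.0, -0.3, -1.6]
width: 0.0336
finger_force: 35.7
t: 14.25
tool_pos: [0.4892, -0.3481, 0.0083]
tool_rot: [-3.141, -0.05, -0.0]
force: [-0.2, -0.4, -2.4]
width: 0.0336
finger_force: 35.7
```

```bash
python3 -m handwheel '[[0.02,0,0,0.001,0,0,0],[0.02,0,0,0.0015,0,0,0],[0.02,0,0,0.0015,0,0,0]]'; python3 -m handwheel '[[0.02,0,0,0.001,0,0,0],[0.02,0,0,0.0015,0,0,0],[0.02,0,0,0.0015,0,0,0]]'
```

```text
t: 14.5
tool_pos: [0.4891, -0.348, 0.0067]
tool_rot: [-3.141, -0.05, 0.0]
force: [0.1, -0.4, -2.4]
width: 0.0338
finger_force: 35.7
t: 14.75
tool_pos: [0.4892, -0.3481, 0.0063]
tool_rot: [3.141, 0.05, 0.0]
force: [-6.1, 3.9, 19.9]
width: 0.0336
finger_force: 38.5
```

Contact with the tray floor. I'll relax 1 mm, open gently and rise.

```bash
python3 -m handwheel '[[0.02,0,0,-0.001,0,0,0],[0.036,0,0,-0.001,0,0,0],[0.045,0,0,-0.001,0,0,0],[0.055,0,0,-0.001,0,0,0],[0.06,0,0,-0.001,0,0,0],[0.06,0,0,-0.001,0,0,0]]'; python3 -m handwheel '[[0.06,0,0,-0.015,0,0,0],[0.06,0,0,-0.04,0,0,0],[0.06,0,0,-0.075,0,0,0],[0.06,0,0,-0.11,0,0,0],[0.06,0,0,-0.15,0,0,0],[0.06,0,0,-0.19,0,0,0],[0.06,0,0,-0.23,0,0,0],[0.06,-0.03,0,-0.26,0,0,0],[0.06,-0.06,0,-0.26,0,0,0],[0.06,-0.06,0,-0.26,0,0,0]]'
python3 - <<'E'
from h import *
w=ctrl.get_image('wrist');s=ctrl.get_image('side')
cv2.imwrite('pics/f.png',np.vstack([cv2.resize(w,(400,300)),cv2.resize(s[150:380,180:487],(400,300))]))
E
```

```text
t: 15.25
tool_pos: [0.4892, -0.348, 0.0062]
tool_rot: [-3.141, -0.05, 0.0]
force: [-0.7, 0.1, 0.9]
width: 0.0598
finger_force: 0.0
t: 16.08
tool_pos: [0.4248, -0.3513, 0.2682]
tool_rot: [3.139, 0.044, -0.001]
force: [0.2, -2.0, 0.1]
width: 0.06
finger_force: 0.0
```

View pics/f.png

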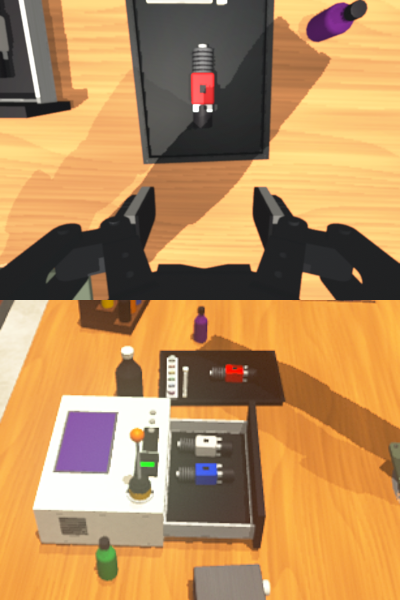

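The red machine lies flat in the clear part of the tray, at wrist (203,85) and side (233,373). The drawer is open, the window is green, and everything else is in place.

```bash
python3 -c "
from workcell import ctrl
print(ctrl.finish_job())"
```

```text
the job is handed in; nothing more can be done
None
```

The job is handed in: the red machine lies flat in the clear near part of the tray, the drawer is open and unlocked, and the final pictures show the other machines and the bench items where they were.

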